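Load a valve bar into the test socket and shut the clamp lever

ROBOT

A 6-joint arm with a two-finger parallel gripper is mounted at the origin on the work surface. World frame = base frame: x ahead of the robot, y to its left, z up, the work surface at z = 0. Lengths are in m, angles in rad, forces in N, time in s.
With the tool pointing down it reaches from about 0.35 to 0.975 m from the base axis. Payload 4.9 kg.
Tool frame: the origin (TCP) lies on the centre line of the jaws, within the pads' length; the fingertips stand 17 mm ahead of it and the grasp point (between the pads) lies 2 mm behind it; x points along the fingers, y is the direction in which the jaws open and shut, and the axes are right-handed (so a half turn about x gives the same grasp; the last joint's range is limited). The gripper opens to 85 mm and grips with 20 to 120 N. Pads are 22 mm wide; open, the fingers measure 114 mm over their backs; the gripper's body (76 mm by 85 mm) begins 54 mm behind the grasp point. The pads swing forward as they close: fully open they stand 13 mm farther back than shut.
Start: joints at [1.062, 0.053, 1.613, -0, 1.476, -0.119], TCP at [0.237, 0.578, 0.248] pointing down, gripper open.
Joint ranges: [-3.01, 3.01], [-1.01, 2.22], [0.06, 2.58], [-1.02, 4.17], [0.09, 2.62], [-3.14, 3.14]. Speed limits (rad/s): [2.57, 2.57, 3.14, 3.14, 3.14, 3.14].

INTERFACE

Orientations are given as a unit quaternion [w, x, y, z].
In Python, from plant import status, viewer, manip gives the robot as it stands.
- The arm moves only by the tool drive_tool, never from a script. Its argument "plan" is a list of rows, each a list of 4 numbers: the shift along the tool's x, y, z in m, then the turn about the tool's x in units of 8 degrees (1.0 is 8 degrees). A call has 1 to 12 rows; each row is the pose to reach, as a shift and turn from the pose commanded when the call began, along the tool's axes at that moment; what a row does not reach only later rows make up. A row lasts 1/10 s, in which the tool goes at most 50 mm and 8.59 degrees, less where a joint would pass 70% of its speed; a pose out of reach is approached as far as the arm can. A call with a gripper value outside its range is refused whole. "fingers" is the finger opening in m, from 0 to 0.0854, set as the call begins (left out, the last holds). The fingers move at their own pace and stop on an object; the grip force is fixed at half the most. Time passes only in rows, so rows that repeat a pose let the fingers close. It gives the time, the measured TCP pose, the force and the opening at its end, in the units of the state.
- status.state(): the state, without advancing time (a new reading comes with each control period).
- viewer.grab_frame(name): name is "scene" or "top" or "wrist"; returns the picture (384x512x3 uint8, blue, green, red); there is no depth.
- viewer.calibration(name): a dict with "vfov" (degrees; the focal length in pixels is half the picture's height over the tangent of half this angle, whatever the lens; pixels are square), "cx", "cy" (the principal point, pixels), "k1" (the pictures are not rectified: a ray, as slopes to the right and down, at radius r is drawn at 1 + k1 r^2 times it, then the intrinsics apply), "rvec" (rotation vector, rad) and "tvec" (3), from world to camera coordinates, as OpenCV has them. Camera axes: x right, y down, z forward; pixel columns grow to the right and rows downward; lengths in m; the calibration is good to about 2 mm. A picture is of the moment at which its call begins: read the wrist's pose just before it. calibration takes no time and is no camera call; for the wrist camera it gives the pose at the moment of the call.
- manip.job_done(): hands the job in, once; it reports no verdict.
The state is a dict: "time": time; "joint_pos": joint angles; "joint_vel": joint speeds; "joint_efforts": joint torques, N m; "tool_pos": TCP position; "tool_rot": TCP orientation; "contact_force": force on the tool from outside, world axes, zero at the start; "ft_torque": the same for the moment, N m; "gripper_width": opening from 0.0 (shut) to 1.0 (fully open).
Only numpy, scipy, OpenCV 4.12 (cv2) and the standard library are available. Lean on these libraries where they do the work, as an engineer would, in place of code of your own. Each camera call takes 0.05 s, during which the arm holds its last target. There are 200 camera calls.

TASK

Take the waiting grey bar with the yellow nose out of the feed chute and slide it, yellow nose first and groove up, into the blue socket block until it is fully home against the stop, with the red clamp lever still open. Then swing the clamp lever over the bar and shut it fully, so that its foot locks in the bar's groove. Leave the spring bin, the jar and the screwdriver where they stand.

Things in the scene. Friction and masses are not known exactly. Their poses are not given: they have to be found in the camera images.
- bar: loose bar, 200 mm long (its y), 30 wide (x), 30 high (z), 0.22 kg. Origin: centre of underside. The 60 mm at its -y end are the yellow nose, the rest grey; across its top a groove (y -10 to +20 mm, 8 deep). Starts groove up in the chute, about 75 mm of nose end sticking out, the rest under the roof. The nose ends under the socket's roof, so put it down on the black mat and retake the grey end
- bar_nose (a point): on the bar: middle of the lower edge of the nose's end face, 100 mm from the bar's origin along its -y; axes as the bar's
- chute: fixed metal feed chute, a tunnel along its y, 150 mm long, 58 wide outside, on a foot 100 wide and 15 thick. Origin: centre of underside. Tunnel floor 15 mm above the bench, 4 mm clearance each side of the bar, roof top at 66 mm; a hood and ramp up to 190 mm high stand behind y = +20 mm. The mouth faces its -y: draw the bar straight out that way, it slides easily
- chute_mouth (a point): on the chute: middle of the tunnel floor at the mouth, 75 mm from the origin along -y, 15 mm above the bench
- socket: fixed blue block, foot 110 (x) by 160 mm (y). Origin: centre of underside. Channel along y, floor at z 20, mouth y +80, stop y -60. Tunnel from y -60 to +15: 37 wide, 36 high inside, 54 wide outside, top at z 70 (brass fitting to 82). From y +15 to +80 open above, guides 10 high, 35 apart widening to 47: lay the nose on the floor here, slide it to -y. When home the bar overhangs the mouth by 60 mm
- socket_stop (a point): on the socket: middle of the channel floor at the stop face (x 0, y -60, z 20 mm from the socket's origin), axes as the socket's. The bar is fully home when the nose's end meets this.
- clamp (a joint): angle of the red clamp lever, rad: 0 = shut, level across the bar, pointing to the socket's -x; pi/2 = upright; 3.0 = fully open, pointing to the socket's +x. Turns about an axis along the socket's y through clamp_hinge. Stiff (0.22 N m, 2 to 4 N at the T-grip): stays where left. Shuts only with the bar's groove under its foot, a 16 x 16 mm block 36 mm from the hinge
- clamp_hinge (a point): on the socket: centre of the lever's hinge axis, 36 mm to +x and 45 mm to +y of the socket's origin, 62 mm above the bench; axes as the socket's. Two steel cheeks, up to 64 mm high, stand beside the lever there.
- clamp_knob (a point): on the lever: centre of its red T-grip, a cylinder 22 mm in diameter, 32 mm long, axis along the hinge axis, 100 mm from the hinge. Pinched by its two flat ends from above it can turn between the fingers as the lever swings. Axes are the lever's: at angle 0 those of the socket
- spring_bin: bystander: loose red open bin with springs, 100 x 110 x 50 mm; origin at the centre of its underside
- jar: bystander: jar with a black cap, 56 mm diameter, 70 mm high; origin at the centre of its underside
- screwdriver: bystander: screwdriver 150 mm long with an orange handle, lying on the bench; its length is along its x
- mat: flat black rubber mat, 200 (x) by 260 mm (y), 1 mm thick, fixed on the bench between chute and socket, always clear: room to put the bar down; origin at its centre
Not all that is in view belongs to the job. Of the things shaped like the bar, the grey one is meant.

How it is judged:
On the way:
1. the bar is fully home in the socket block, nose against the stop, while the clamp lever is still open (horizontal distance between bar_nose and socket_stop below 0.009 m and y of bar_nose in the frame of socket_stop below 0.006 m and z of bar_nose in the frame of socket_stop between -0.005 and 0.005 m and angle between the y axis of bar and the y axis of socket, either way round below 0.07 rad and angle between bar's own z axis and vertical below 0.1 rad and value of joint clamp above 1.2 rad), for 0.2 s.
At the end, for the whole second after the job is handed in: The bar lies groove up, level and at rest on the channel floor (5 mm), its nose within 6 mm of the stop along the channel (9 mm horizontally in all), in line with the channel within 0.07 rad; the clamp lever is shut (under 0.08 rad); no bystander shifted over 30 mm (horizontal distance between bar_nose and socket_stop below 0.009 m and y of bar_nose in the frame of socket_stop below 0.006 m and z of bar_nose in the frame of socket_stop between -0.005 and 0.005 m and angle between the y axis of bar and the y axis of socket, either way round below 0.07 rad and angle between bar's own z axis and vertical below 0.1 rad and value of joint clamp below 0.08 rad and linear speed of bar below 0.01 m/s); the robot touches nothing.
It fails at once if the spring bin is shifted by more than 30 mm (distance of spring_bin from where it was at the start of the episode above 0.03 m).
It fails at once if the jar is shifted by more than 30 mm (distance of jar from where it was at the start of the episode above 0.03 m).
It fails at once if the screwdriver is shifted by more than 30 mm (distance of screwdriver from where it was at the start of the episode above 0.03 m).
It also fails if it takes over 72 s, if anything falls off the work surface, if the arm or the gripper's body presses on something with over 40 N, if the wrist force passes 120 N, or if a joint passes its speed limit or range.

## Working session

There is one attempt and no reset: what is moved stays moved. The work goes in short steps, Python scripts to look and compute and a tool call to move; the robot and the scene stay as the last step left them, time stands still between calls to the robot, and variables do not carry over. Pictures are saved under pics/ and viewed, about 8 in all and at most 12, crops included, and the job is handed in when it is done.

Besides the shell and the picture viewer there is one more tool, called after ">>>" as a command line: name --pt "numbers of a row" for each row, then --argument value for the rest. drive_tool: Moves the arm, as the interface text tells. Its arguments: {"type":"object","properties":{"plan":{"type":"array","items":{"type":"array","items":{"type":"number"}}},"fingers":{"type":"number"}},"required":["plan"]}

```bash
mkdir -p pics; cat > h.py <<'E'
import numpy as np, cv2, sys
sys.path.insert(0,'.')
from plant import status, viewer, manip
def cam(n):
    c=viewer.calibration(n); f=192/np.tan(np.radians(c['vfov'])/2)
    R=cv2.Rodrigues(np.array(c['rvec'],float))[0]; return c,f,R,np.array(c['tvec'],float).ravel()
def ray(n,uv,C=None):
    c,f,R,t=C or cam(n); p=np.atleast_2d(np.array(uv,float))
    d=(p-[c['cx'],c['cy']])/f; s=d.copy()
    for _ in range(20): s=d/(1+c['k1']*(s**2).sum(1,keepdims=True))
    return -R.T@t, np.c_[s,np.ones(len(s))]@R
def onz(n,uv,z,C=None):
    o,d=ray(n,uv,C); return o+d*((z-o[2])/d[:,2:3])
def proj(n,P,C=None):
    c,f,R,t=C or cam(n); q=np.atleast_2d(P)@R.T+t; s=q[:,:2]/q[:,2:]
    return s*(1+c['k1']*(s**2).sum(1,keepdims=True))*f+[c['cx'],c['cy']]
E
python3 - <<'E'
from h import *
for n in('scene','top'):
    cv2.imwrite(f'pics/{n}0.png',viewer.grab_frame(n)); C=cam(n); print(n,C[0],-C[2].T@C[3])
s=status.state(); print(s['tool_pos'],s['tool_rot'],s['time'])
a=[cv2.imread(f'pics/{n}0.png') for n in('scene','top')]
cv2.imwrite('pics/t0.png',cv2.resize(a[1],(800,600),interpolation=cv2.INTER_CUBIC))
cv2.imwrite('pics/s0.png',cv2.resize(a[0],(800,600),interpolation=cv2.INTER_CUBIC))
E
```

```text
scene {'vfov': 55.58376130399045, 'cx': 254.64969572972802, 'cy': 192.71811574288344, 'k1': 0.000907880915547872, 'rvec': array([ 1.55051075,  2.20214597, -0.72206446]), 'tvec': array([ 0.09718124, -0.37278257,  1.38638013])} [1.08257873 0.29235664 0.90167167]
top {'vfov': 57.03951831791795, 'cx': 258.9169650414856, 'cy': 189.98320085989445, 'k1': -0.09328297133999602, 'rvec': array([ 2.18416308, -2.03909511,  0.2119739 ]), 'tvec': array([0.05333491, 0.52823509, 0.90467813])} [0.33001689 0.0796113  0.99250709]
[0.23721579 0.57764247 0.24718909] [ 0.69350736  0.13630899  0.69393041 -0.13757906] 0.1
```

View pics/t0.png

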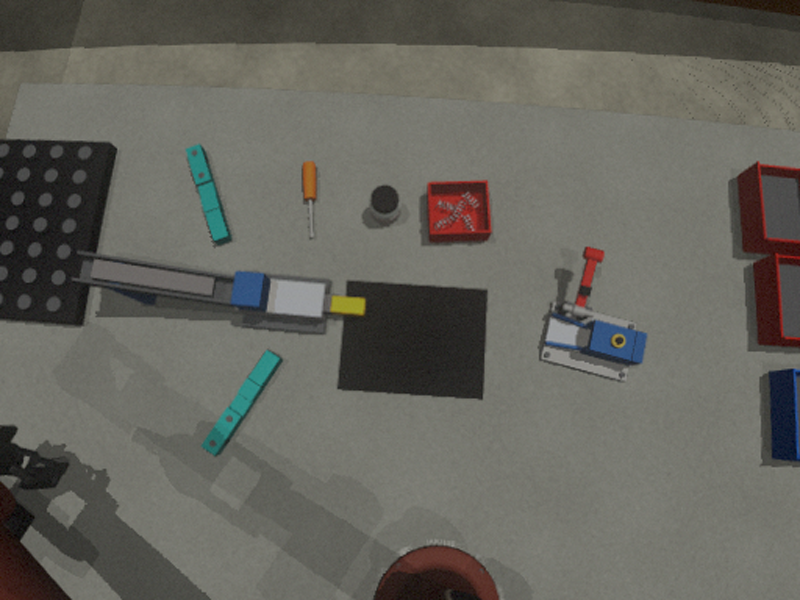

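View pics/s0.png

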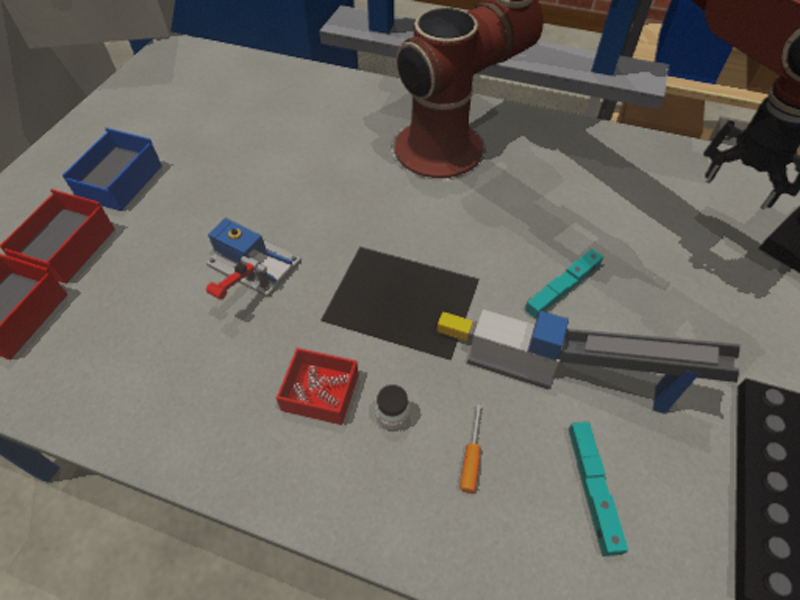

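Candidates (800×600 top view): the grey bar with the yellow nose in the chute at (348,306), and two teal bars at (208,193) and (242,402), which are decoys. I choose the yellow-nosed one. The socket is at (600,340), with its lever open and the knob at (593,255). Next is a close crop to check the choice and measure.

```bash
python3 - <<'E'
from h import *
a=cv2.imread('pics/top0.png'); b=cv2.imread('pics/scene0.png')
def m(im,lo,hi,roi):
    h=cv2.inRange(cv2.cvtColor(im,cv2.COLOR_BGR2HSV),lo,hi); x0,y0,x1,y1=roi; k=np.zeros_like(h);k[y0:y1,x0:x1]=h[y0:y1,x0:x1]
    n,l,s,_=cv2.connectedComponentsWithStats(k); i=1+np.argmax(s[1:,4]); return (l==i).astype('uint8')
def box(k):
    c=max(cv2.findContours(k,0,2)[0],key=cv2.contourArea); return cv2.boxPoints(cv2.minAreaRect(c))
for n,im,roi in(('top',a,(200,180,250,210)),('scene',b,(270,190,310,225))):
    k=m(im,(22,100,70),(35,255,255),roi); B=box(k); print(n,'nose box px',B.round(1).tolist()); print(onz(n,B,.045).round(4).tolist())
k=m(a,(0,150,80),(8,255,255),(350,150,400,205)); B=box(k); print('lever top',B.round(1).tolist())
k=m(a,(100,120,60),(125,255,255),(345,195,420,245)); B=box(k); print('blue top',B.round(1).tolist(),onz('top',B,.07).round(4).tolist())
mat=cv2.inRange(a,(0,0,0),(40,40,40)); mat[:, :212]=0;mat[:170]=0;mat[:,320:]=0;mat[262:]=0
c=max(cv2.findContours(mat,0,2)[0],key=cv2.contourArea);print('mat',onz('top',cv2.boxPoints(cv2.minAreaRect(c)),.001).round(3).tolist())
def crop(im,x0,y0,w,h): return cv2.resize(im[y0:y0+h,x0:x0+w],(400,300),interpolation=cv2.INTER_CUBIC)
cv2.imwrite('pics/c0.png',np.vstack([np.hstack([crop(a,335,150,100,75+25),]*1+[crop(a,140,160,100,75)]),np.hstack([crop(b,125,130,80,60),crop(b,270,180,100,75)])]))
E
```

```text
top nose box px [[210.8000030517578, 199.6999969482422], [211.6999969482422, 188.10000610351562], [233.8000030517578, 190.0], [232.8000030517578, 201.60000610351562]]
[[0.489, 0.2186, 0.045], [0.5213, 0.2191, 0.045], [0.5204, 0.1583, 0.045], [0.4881, 0.1583, 0.045]]
scene nose box px [[279.6000061035156, 207.3000030517578], [282.3999938964844, 198.3000030517578], [302.5, 204.5], [299.70001220703125, 213.5]]
[[0.5217, 0.1598, 0.045], [0.4893, 0.158, 0.045], [0.4908, 0.2181, 0.045], [0.5227, 0.2189, 0.045]]
lever top [[370.20001220703125, 181.8000030517578], [375.1000061035156, 157.60000610351562], [386.0, 159.8000030517578], [381.20001220703125, 184.0]]
blue top [[376.0, 223.89999389648438], [380.5, 204.89999389648438], [414.29998779296875, 212.89999389648438], [409.79998779296875, 231.89999389648438]] [[0.4498, -0.2262, 0.07], [0.5017, -0.2381, 0.07], [0.4861, -0.3312, 0.07], [0.4343, -0.3182, 0.07]]
mat [[0.359, 0.175, 0.001], [0.554, 0.183, 0.001], [0.56, -0.058, 0.001], [0.365, -0.058, 0.001]]
```

View pics/c0.png

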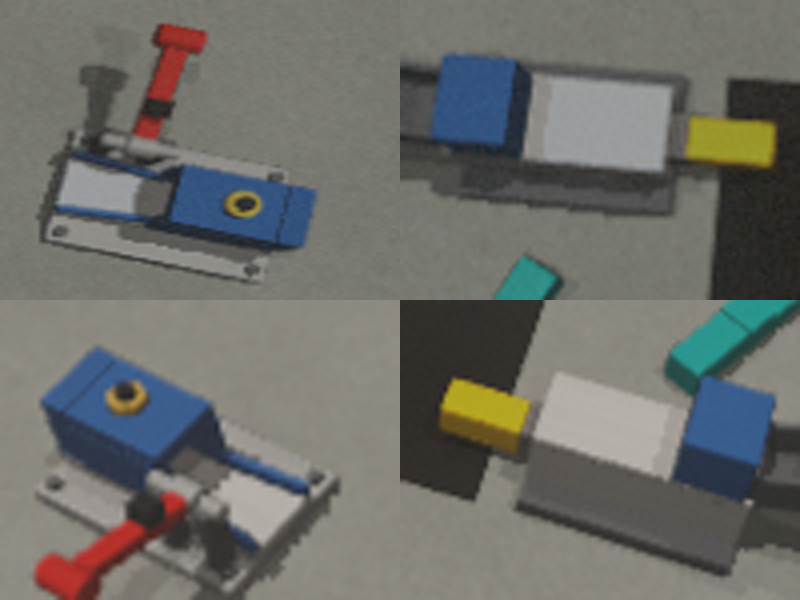

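The yellow nose sits in the chute mouth, its bar axis along world y. The nose tip is near (0.505, 0.158) and the top is at z 0.045. The socket roof box gives a yaw of about -0.167 rad and an origin near (0.473, -0.247). Next I compute the moves.

```bash
cat >> h.py <<'E'
from scipy.spatial.transform import Rotation as Ro
YS=-.167; SO=np.array([.4732,-.2469])
def sock(x,y): c,s=np.cos(YS),np.sin(YS); return SO+[c*x-s*y, s*x+c*y]
def go(p,openyaw=None):
    "shift in tool axes and turn (units of 8 deg) to TCP p with jaws opening along world yaw openyaw"
    s=status.state(); w,x,y,z=s['tool_rot']; R=Ro.from_quat([x,y,z,w]).as_matrix()
    print('pos',np.round(s['tool_pos'],4),'tilt',R[:,0].round(3),'F',np.round(s['contact_force'],1),'w',round(s['gripper_width'],3),'t',s['time'])
    y0=np.arctan2(R[1,1],R[0,1]); print('jaw yaw',y0.round(4),end=' ')
    d=R.T@(np.array(p)-s['tool_pos']); print('shift',d.round(4),end=' ')
    if openyaw is not None:
        t=(openyaw-y0+np.pi/2)%np.pi-np.pi/2; print('turn units',(-t/np.radians(8)).round(3),end='')
    print()
E
python3 -c "
from h import *
go([.505,.186,.12],0); print(sock(0,-60e-3),sock(0,.12),sock(.135,.045))"
```

```text
pos [0.2372 0.5776 0.2472] tilt [-0.001 -0.002 -1.   ] F [-0.9  0.3  0.3] w 1.0 t 0.1
jaw yaw 1.181 shift [ 0.1276 -0.2603  0.3966] turn units 8.458
[ 0.46322651 -0.30606527] [ 0.49314698 -0.12856945] [ 0.61380198 -0.2249664 ]
```

>>> drive_tool --pt "0 -0.026 0.04 0.85" --pt "0 -0.052 0.08 1.7" --pt "0 -0.078 0.12 2.54" --pt "0 -0.104 0.16 3.4" --pt "0 -0.13 0.2 4.2" --pt "0 -0.156 0.24 5.1" --pt "0 -0.182 0.28 5.9" --pt "0 -0.208 0.317 6.8" --pt "0 -0.234 0.357 7.6" --pt "0 -0.26 0.397 8.46" --pt "0 -0.26 0.397 8.46" --pt "0.04 -0.26 0.397 8.46" --fingers 0.07

```text
time: 1.3
tool_pos: [0.5101, 0.1864, 0.214]
tool_rot: [0.502, 0.504, 0.497, -0.497]
contact_force: [1.3, 0.3, -0.3]
gripper_width: 0.822
```

>>> drive_tool --pt "0.04 0 0 0" --pt "0.06 0 0 0" --pt "0.06 0 0 0"

```text
time: 1.6
tool_pos: [0.5025, 0.1866, 0.1436]
tool_rot: [-0.498, -0.497, -0.502, 0.502]
contact_force: [0.3, 0.0, 0.8]
gripper_width: 0.823
```

```bash
python3 - <<'E'
from h import *
go([.505,.186,.036],0)
C=cam('wrist'); im=viewer.grab_frame('wrist'); cv2.imwrite('pics/w1.png',im); print(C[0])
P=np.array([[.49,.1585,.045],[.52,.1585,.045],[.52,.233,.045],[.49,.233,.045]])
q=proj('wrist',P,C); print(q.round(1))
E
```

```text
pos [0.5025 0.1866 0.1436] tilt [-0.009 -0.002 -1.   ] F [0.3 0.  0.8] w 0.823 t 1.6
jaw yaw 0.0008 shift [0.1075 0.0034 0.0004] turn units 0.006
{'vfov': 66.87267512406939, 'cx': 254.85179032379367, 'cy': 185.68499592754486, 'k1': -0.026837390987689284, 'rvec': array([-2.83129268, -0.00461515,  0.01310798]), 'tvec': array([-0.50137954,  0.16664639,  0.34120855])}
[[241.2 223.2]
 [276.7 223.4]
 [279.1 134.7]
 [240.  134.6]]
```

View pics/w1.png

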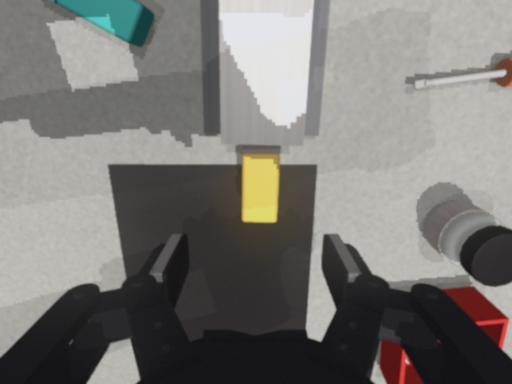

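The wrist view confirms the choice. The yellow nose is at (260,188) with its tip at row 222, within 2 px of prediction, and the chute runs straight along y. Descend.

>>> drive_tool --pt "0.04 0.002 0 0" --pt "0.08 0.002 0 0" --pt "0.09 0.002 0 0" --pt "0.09 0.002 0 0" --pt "0.09 0.002 0 0"

```text
time: 2.15
tool_pos: [0.5096, 0.1873, 0.0609]
tool_rot: [0.501, 0.501, 0.499, -0.499]
contact_force: [0.2, 0.8, -0.2]
gripper_width: 0.817
```

```bash
python3 -c "
from h import *
go([.506,.186,.036],0)"
```

```text
pos [0.5096 0.1873 0.0609] tilt [ 0.004  0.001 -1.   ] F [ 0.2  0.8 -0.2] w 0.817 t 2.15
jaw yaw 0.0001 shift [ 0.0249 -0.0037  0.0013] turn units 0.001
```

>>> drive_tool --pt "0.012 -0.003 0 0" --pt "0.024 -0.003 0 0" --pt "0.024 -0.003 0 0" --pt "0.024 -0.003 0 0" --pt "0.024 -0.003 0 0"

```text
time: 2.65
tool_pos: [0.5051, 0.1868, 0.0345]
tool_rot: [0.5, 0.5, 0.5, -0.5]
contact_force: [-0.2, 0.2, 1.4]
gripper_width: 0.822
```

```bash
python3 -c "
from h import *
go([.506,.186,.036],0)"
```

```text
pos [0.5051 0.1868 0.0345] tilt [ 0.  0. -1.] F [-0.2  0.2  1.4] w 0.822 t 2.65
jaw yaw -0.0003 shift [-0.0015  0.0009  0.0008] turn units -0.002
```

>>> drive_tool --pt "0 0 0 0" --pt "0 0 0 0" --pt "0 0 0 0" --pt "0 0 0 0" --pt "0 0 0 0" --pt "0 0 0 0" --pt "0 0 0 0" --pt "0 0 0 0" --fingers 0.02

```text
time: 3.45
tool_pos: [0.5053, 0.1868, 0.0348]
tool_rot: [0.5, 0.5, 0.5, -0.5]
contact_force: [-0.8, -1.0, 4.4]
gripper_width: 0.339
```

```bash
python3 -c "
from h import *
go([.506,-.014,.036],0)"
```

```text
pos [0.5053 0.1868 0.0348] tilt [ 0.001  0.    -1.   ] F [-0.8 -1.   4.4] w 0.339 t 3.45
jaw yaw -0.0003 shift [-0.0013  0.0007  0.2008] turn units -0.002
```

>>> drive_tool --pt "0 0 0.015 0" --pt "0 0 0.03 0" --pt "0 0 0.05 0" --pt "0 0 0.07 0" --pt "0 0 0.09 0" --pt "0 0 0.11 0" --pt "0 0 0.13 0" --pt "0 0 0.15 0" --pt "0 0 0.17 0" --pt "0 0 0.19 0" --pt "0 0 0.2 0" --pt "0 0 0.2 0"

```text
time: 4.65
tool_pos: [0.5036, -0.0148, 0.0333]
tool_rot: [-0.499, -0.5, -0.5, 0.501]
contact_force: [-0.4, -0.3, -2.4]
gripper_width: 0.339
```

```bash
python3 -c "
from h import *
go([.506,-.014,.0225],0)
cv2.imwrite('pics/t2.png',cv2.resize(viewer.grab_frame('top')[100:300,150:416],(798,600)))"
```

```text
pos [ 0.5036 -0.0148  0.0333] tilt [-0.002 -0.    -1.   ] F [-0.4 -0.3 -2.4] w 0.339 t 4.65
jaw yaw -0.0027 shift [ 0.0108  0.0024 -0.0008] turn units -0.019
```

View pics/t2.png

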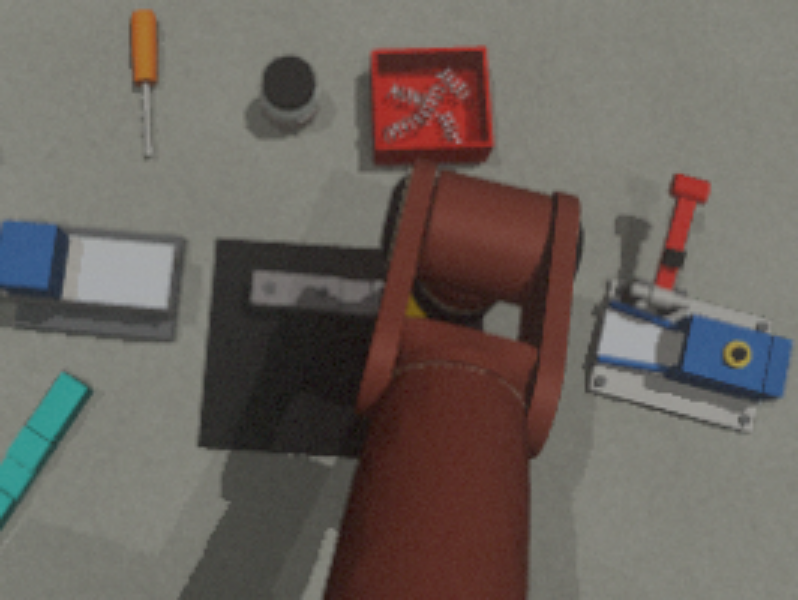

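>>> drive_tool --pt "0.004 0 0 0" --pt "0.008 0 0 0" --pt "0.012 0 0 0" --pt "0.013 0 0 0" --pt "0.013 0 0 0" --pt "0.013 0 0 0"

```text
time: 5.3
tool_pos: [0.5049, -0.0131, 0.0213]
tool_rot: [0.5, 0.5, 0.5, -0.5]
contact_force: [-0.2, 0.2, -2.9]
gripper_width: 0.339
```

>>> drive_tool --pt "0 0 0 0" --pt "0 0 0 0" --pt "0 0 0 0" --pt "0 0 0 0" --pt "-0.03 0 0 0" --pt "-0.08 0 0 0" --pt "-0.12 0 0 0" --pt "-0.12 0 -0.04 0" --pt "-0.12 0 -0.08 0" --pt "-0.12 0 -0.08 0" --pt "-0.12 0 -0.08 0" --fingers 0.07

```text
time: 6.4
tool_pos: [0.5047, 0.0672, 0.1413]
tool_rot: [0.501, 0.499, 0.5, -0.5]
contact_force: [0.5, -0.7, -0.1]
gripper_width: 0.821
```

```bash
python3 - <<'E'
from h import *
go([.505,.137,.022],0)
C=cam('wrist'); im=viewer.grab_frame('wrist'); cv2.imwrite('pics/w3.png',im)
q=proj('wrist',[[.49,.158,.031],[.52,.158,.031],[.52,-.042,.031],[.49,-.042,.031]],C); print(q.round(1))
E
```

```text
pos [0.5047 0.0672 0.1413] tilt [ 0. -0. -1.] F [ 0.5 -0.7 -0.1] w 0.821 t 6.4
jaw yaw 0.0017 shift [ 0.1193  0.0004 -0.0698] turn units 0.012
[[236.   74.2]
 [275.3  74.3]
 [270.4 294.4]
 [239.5 294.3]]
```

View pics/w3.png

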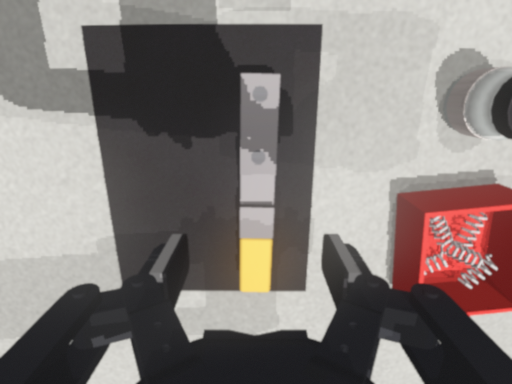

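The bar lies on the mat groove up, with its grey end at (260,73) and nose tip at (255,292). It now spans y from -0.042 to 0.159. I retake the grey end at y = 0.133.

>>> drive_tool --pt "0.03 0.0015 -0.03 0" --pt "0.06 0.0015 -0.066 0" --pt "0.09 0.0015 -0.066 0" --pt "0.108 0.0015 -0.066 0" --pt "0.1175 0.0015 -0.066 0" --pt "0.1175 0.0015 -0.066 0" --pt "0.1175 0.0015 -0.066 0"

```text
time: 7.15
tool_pos: [0.5072, 0.1321, 0.0246]
tool_rot: [0.5, 0.501, 0.499, -0.5]
contact_force: [-0.2, 0.3, -0.1]
gripper_width: 0.822
```

>>> drive_tool --pt "0 0 0 0" --pt "0 0 0 0" --pt "0 0 0 0" --pt "0 0 0 0" --pt "0 0 0 0" --pt "0 0 0 0" --pt "0 0 0 0" --pt "0 0 0 0" --fingers 0.02

```text
time: 7.95
tool_pos: [0.5075, 0.1328, 0.0252]
tool_rot: [0.501, 0.501, 0.499, -0.499]
contact_force: [-0.0, -0.6, 5.1]
gripper_width: 0.34
```

```bash
python3 - <<'E'
from h import *
s=status.state();yT=s['tool_pos'][1]; L=yT+.0418; print('nose dist',L)
for ys in(.09,): 
    p=sock(0,ys+L); go([*p,.15],YS)
E
```

```text
nose dist 0.17461752574946282
pos [0.5075 0.1328 0.0252] tilt [ 0.002 -0.    -1.   ] F [-0.  -0.6  5.1] w 0.34 t 7.95
jaw yaw 0.0 shift [-0.1248  0.0099  0.1188] turn units 1.196
```

>>> drive_tool --pt "-0.025 0 0 0" --pt "-0.05 0 0 0" --pt "-0.075 0 0.01 0" --pt "-0.075 0.003 0.03 0.3" --pt "-0.075 0.006 0.05 0.6" --pt "-0.075 0.01 0.07 0.9" --pt "-0.075 0.013 0.09 1.196" --pt "-0.075 0.013 0.099 1.196" --pt "-0.075 0.013 0.099 1.196" --pt "-0.075 0.013 0.099 1.196" --pt "-0.075 0.013 0.099 1.196"

```text
time: 9.05
tool_pos: [0.5191, 0.0345, 0.0985]
tool_rot: [-0.457, -0.54, -0.457, 0.54]
contact_force: [-1.1, -0.0, -3.6]
gripper_width: 0.335
```

```bash
python3 - <<'E'
from h import *
go([*sock(0,.285),.1],YS)
C=cam('wrist'); w=viewer.grab_frame('wrist'); cv2.imwrite('pics/w4.png',w)
a=viewer.grab_frame('top'); cv2.imwrite('pics/t4.png',a)
for x,y,z in((0,-.06,.02),(0,.08,.02),(-.055,-.08,.005),(.055,-.08,.005),(-.027,.015,.07),(.027,.015,.07),(-.027,-.08,.07),(.027,-.08,.07)):
    P=[[*sock(x,y),z]]; print((x,y,z),'wrist',proj('wrist',P,C).round(1),'top',proj('top',P).round(1))
A=cv2.resize(w,(800,600)); cv2.imwrite('pics/w4b.png',A)
E
```

```text
pos [0.5191 0.0345 0.0985] tilt [-0.  0. -1.] F [-1.1 -0.  -3.6] w 0.335 t 9.05
jaw yaw -0.1661 shift [-0.0015  0.0016  0.0001] turn units 0.006
(0, -0.06, 0.02) wrist [[255.7 482.9]] top [[398.1 222.9]]
(0, 0.08, 0.02) wrist [[256.1 397. ]] top [[349.8 211.5]]
(-0.055, -0.08, 0.005) wrist [[210.4 477.2]] top [[399.7 244. ]]
(0.055, -0.08, 0.005) wrist [[300.9 477.5]] top [[405.7 206.5]]
(-0.027, 0.015, 0.07) wrist [[226.  501.4]] top [[376.6 224.3]]
(0.027, 0.015, 0.07) wrist [[286.1 501.5]] top [[379.9 204.7]]
(-0.027, -0.08, 0.07) wrist [[229.1 554.2]] top [[410.9 232.3]]
(0.027, -0.08, 0.07) wrist [[282.3 554.3]] top [[413.9 212.7]]
```

View pics/w4b.png

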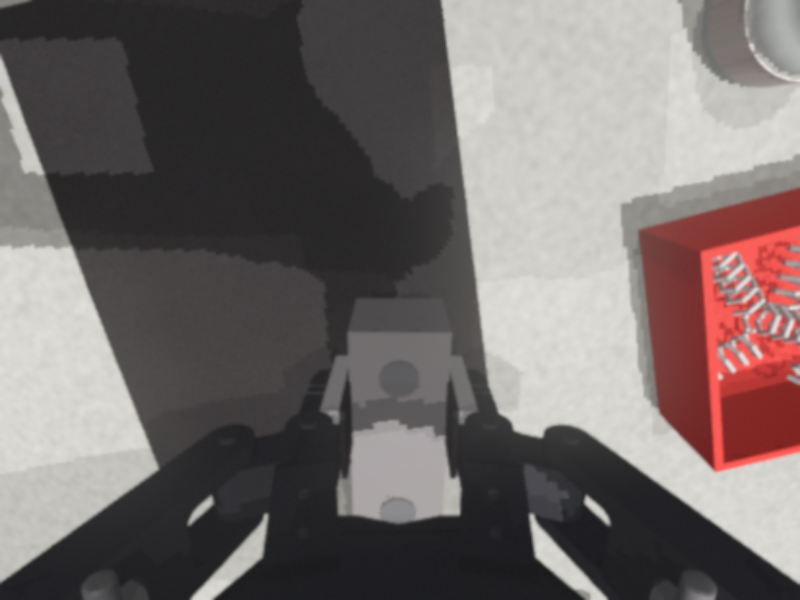

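The wrist camera sees only the held bar: its end is at (400,330), square in the jaws, and the bin is clear on the right. The socket is out of view, so I check its pose with the fixed cameras by overlaying predicted points.

```bash
python3 - <<'E'
from h import *
s=status.state(); T=np.array(s['tool_pos']); c,sn=np.cos(YS),np.sin(YS); X=np.array([c,sn,0]);Y=np.array([-sn,c,0])
zb=T[2]-.0242
N=[T*[1,1,0]+[0,0,zb+.03]-Y*.1746+X*k for k in(-.015,.015)]
S=[[*sock(x,y),z] for x,y,z in((-.027,.015,.07),(.027,.015,.07),(-.027,-.08,.07),(.027,-.08,.07),(-.0235,.08,.03),(.0235,.08,.03),(-.0175,.015,.03),(.036,.045,.062),(-.055,.08,.0),(.055,-.08,.0))]
out=[]
for n,(x0,y0,w,h) in(('top',(300,150,120,120)),('scene',(120,115,120,120))):
    im=viewer.grab_frame(n); cv2.imwrite(f'pics/{n}5.png',im)
    cr=cv2.resize(im[y0:y0+h,x0:x0+w],(400,400),interpolation=cv2.INTER_CUBIC); k=400/w
    for P,col in((S,(0,255,0)),(N,(255,0,255))):
        for q in proj(n,P): cv2.circle(cr,tuple(((q+.5-[x0,y0])*k).astype(int)),3,col,1)
    out.append(cr)
    hsv=cv2.cvtColor(im,cv2.COLOR_BGR2HSV); ym=cv2.inRange(hsv,(22,100,70),(35,255,255)); ct=max(cv2.findContours(ym,0,2)[0],key=cv2.contourArea)
    print(n,'yellow',cv2.boxPoints(cv2.minAreaRect(ct)).round(1).tolist(),'pred nose',proj(n,N).round(1).tolist())
cv2.imwrite('pics/o5.png',np.hstack(out))
E
```

```text
top yellow [[321.79998779296875, 206.6999969482422], [324.8999938964844, 194.5], [347.0, 200.0], [343.8999938964844, 212.1999969482422]] pred nose [[345.5, 210.3], [347.6, 199.0]]
scene yellow [[184.39999389648438, 163.3000030517578], [188.0, 155.1999969482422], [205.5, 163.0], [201.89999389648438, 171.10000610351562]] pred nose [[189.2, 155.6], [183.1, 162.4]]
```

View pics/o5.png

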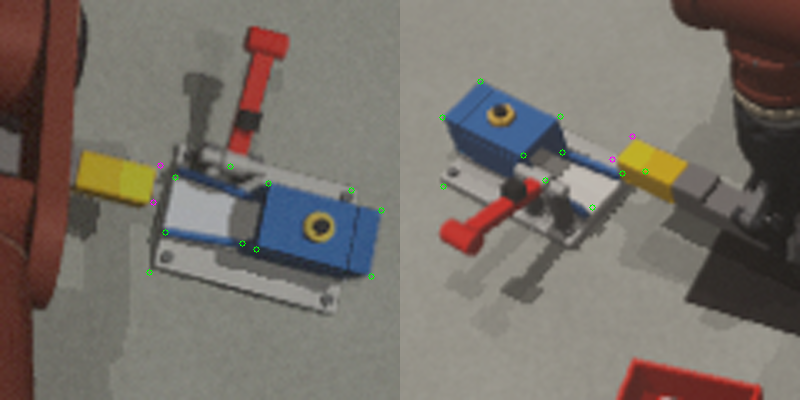

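```bash
python3 - <<'E'
from h import *
for n in('top','scene'):
    im=cv2.imread(f'pics/{n}5.png')
    def prof(P): 
        q=proj(n,P).astype('float32'); return cv2.remap(im,q[:,:1],q[:,1:],cv2.INTER_LINEAR)[:,0]
    xs=np.arange(-.045,.046,.003)
    A=np.mean([prof([[*sock(x,y),.07] for x in xs]) for y in np.arange(-.055,.006,.005) ],0)
    print(n,'across roof'); print([(int(x*1000),*v.astype(int)) for x,v in zip(xs,A)])
    A=np.mean([prof([[*sock(x,y),.03] for x in xs]) for y in np.arange(.03,.075,.005) ],0)
    print('across guides z30 y30..70'); print([(int(x*1000),*v.astype(int)) for x,v in zip(xs,A)])
    ys=np.arange(-.1,.035,.003)
    A=np.mean([prof([[*sock(x,y),.07] for y in ys]) for x in np.arange(-.02,.021,.005)],0)
    print('along');print([(int(x*1000),*v.astype(int)) for x,v in zip(ys,A)])
E
```

```text
top across roof
[(-45, np.int64(104), np.int64(107), np.int64(109)), (-41, np.int64(99), np.int64(103), np.int64(103)), (-38, np.int64(94), np.int64(98), np.int64(98)), (-35, np.int64(75), np.int64(76), np.int64(74)), (-32, np.int64(55), np.int64(49), np.int64(44)), (-29, np.int64(57), np.int64(46), np.int64(41)), (-26, np.int64(67), np.int64(52), np.int64(42)), (-23, np.int64(119), np.int64(79), np.int64(52)), (-20, np.int64(137), np.int64(91), np.int64(56)), (-17, np.int64(137), np.int64(91), np.int64(57)), (-14, np.int64(137), np.int64(91), np.int64(56)), (-11, np.int64(133), np.int64(89), np.int64(56)), (-8, np.int64(118), np.int64(91), np.int64(67)), (-5, np.int64(113), np.int64(101), np.int64(84)), (-2, np.int64(109), np.int64(99), np.int64(84)), (0, np.int64(105), np.int64(91), np.int64(75)), (3, np.int64(105), np.int64(89), np.int64(73)), (6, np.int64(107), np.int64(91), np.int64(75)), (9, np.int64(113), np.int64(100), np.int64(83)), (12, np.int64(122), np.int64(102), np.int64(80)), (15, np.int64(133), np.int64(94), np.int64(64)), (18, np.int64(136), np.int64(91), np.int64(57
[... 9008 characters left out ...]
0), np.int64(65)), (-6, np.int64(149), np.int64(101), np.int64(66)), (-3, np.int64(149), np.int64(101), np.int64(66)), (0, np.int64(149), np.int64(101), np.int64(66)), (2, np.int64(149), np.int64(100), np.int64(66)), (5, np.int64(149), np.int64(100), np.int64(65)), (8, np.int64(148), np.int64(100), np.int64(65)), (11, np.int64(142), np.int64(96), np.int64(64)), (14, np.int64(106), np.int64(75), np.int64(56)), (17, np.int64(78), np.int64(62), np.int64(53)), (20, np.int64(72), np.int64(62), np.int64(57)), (23, np.int64(78), np.int64(70), np.int64(67)), (26, np.int64(81), np.int64(75), np.int64(73)), (29, np.int64(85), np.int64(80), np.int64(79)), (32, np.int64(92), np.int64(89), np.int64(89))]
```

Both cameras put the socket midline 1.7 mm further to +x, so I correct that. Next is a move to over the open guides.

```bash
sed -i 's/SO=np.array.*/SO=np.array([.4749,-.2472])/' h.py; python3 -c "
from h import *
go([*sock(0,.05+.1746),.048],YS)"
```

```text
pos [0.5193 0.0343 0.0988] tilt [ 0.  0. -1.] F [ 0.6 -0.4 -2.4] w 0.337 t 9.25
jaw yaw -0.1663 shift [0.0508 0.0029 0.0603] turn units 0.005
```

>>> drive_tool --pt "0 0.003 0.02 0" --pt "0 0.003 0.04 0" --pt "0 0.003 0.06 0" --pt "0 0.003 0.06 0" --pt "0.02 0.003 0.06 0" --pt "0.04 0.003 0.06 0" --pt "0.05 0.003 0.06 0" --pt "0.05 0.003 0.06 0" --pt "0.05 0.003 0.06 0"

```text
time: 10.15
tool_pos: [0.5127, -0.0256, 0.0492]
tool_rot: [0.457, 0.54, 0.457, -0.54]
contact_force: [0.2, 0.4, -1.9]
gripper_width: 0.341
```

```bash
python3 - <<'E'
from h import *
go([*sock(0,.05+.1746),.044],YS)
out=[]
for n,(x0,y0,w,h) in(('top',(320,165,100,100)),('scene',(130,120,100,100))):
    im=viewer.grab_frame(n); out.append(cv2.resize(im[y0:y0+h,x0:x0+w],(400,400),interpolation=cv2.INTER_CUBIC))
cv2.imwrite('pics/o6.png',np.hstack(out))
E
```

```text
pos [ 0.5127 -0.0256  0.0492] tilt [ 0.  0. -1.] F [ 0.2  0.4 -1.9] w 0.341 t 10.15
jaw yaw -0.1668 shift [ 0.0052 -0.0005  0.0002] turn units 0.002
```

View pics/o6.png

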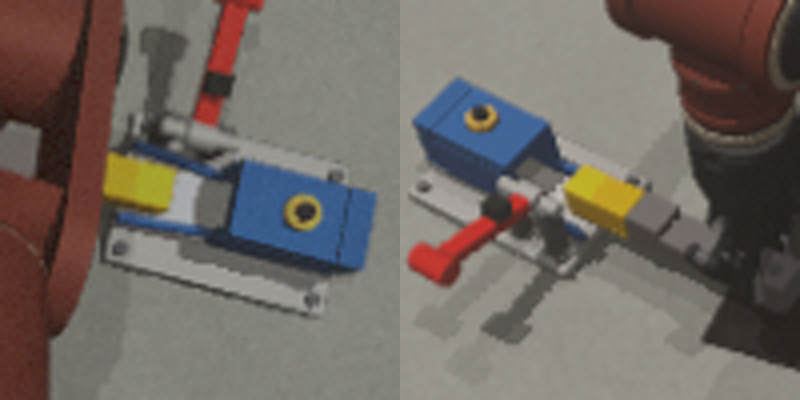

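The nose (display 150,185) lies between the guides, aligned with the channel, and the lever is open. Lower it and slide.

>>> drive_tool --pt "0.0025 0 0 0" --pt "0.0045 0 0 0" --pt "0.0045 0 0 0" --pt "0.0045 0 0.01 0" --pt "0.0045 0 0.02 0" --pt "0.0045 0 0.03 0" --pt "0.0045 0 0.04 0" --pt "0.0045 0 0.04 0"

```text
time: 11.05
tool_pos: [0.5057, -0.0674, 0.0446]
tool_rot: [-0.457, -0.54, -0.455, 0.541]
contact_force: [0.1, -1.6, 0.3]
gripper_width: 0.338
```

```bash
python3 -c "
from h import *
go([*sock(0,-.06+.1746),.044],YS); print(status.state()['ft_torque'])"
```

```text
pos [ 0.5057 -0.0674  0.0446] tilt [ 0.    -0.002 -1.   ] F [ 0.1 -1.6  0.3] w 0.338 t 11.05
jaw yaw -0.1687 shift [ 0.0007 -0.0004  0.0678] turn units -0.012
[-0.44833692  0.01364994  0.03364311]
```

>>> drive_tool --pt "0 0 0.01 0" --pt "0 0 0.02 0" --pt "0 0 0.03 0" --pt "0 0 0.04 0" --pt "0 0 0.05 0" --pt "0 0 0.06 0" --pt "0 0 0.06 0" --pt "0 0 0.06 0"

```text
time: 11.85
tool_pos: [0.4961, -0.1262, 0.0449]
tool_rot: [-0.458, -0.54, -0.455, 0.54]
contact_force: [0.3, -2.4, 4.4]
gripper_width: 0.339
```

>>> drive_tool --pt "0 0 0.002 0" --pt "0 0 0.004 0" --pt "0 0 0.006 0" --pt "0 0 0.008 0" --pt "0 0 0.009 0" --pt "0 0 0.009 0"

```text
time: 12.45
tool_pos: [0.495, -0.1324, 0.0451]
tool_rot: [0.456, 0.541, 0.457, -0.539]
contact_force: [1.3, 5.5, 7.9]
gripper_width: 0.34
```

```bash
python3 -c "
from h import *
go([*sock(0,-.06+.1746),.044],YS); print(status.state()['ft_torque'])"
```

```text
pos [ 0.495  -0.1324  0.0451] tilt [ 0.002  0.002 -1.   ] F [1.3 5.5 7.9] w 0.34 t 12.45
jaw yaw -0.1674 shift [ 0.0011 -0.0008  0.0019] turn units -0.003
[ 0.84215638 -0.23060706 -0.00867499]
```

>>> drive_tool --pt "-0.0005 0 0.0015 0" --pt "-0.0005 0 0.003 0" --pt "-0.0005 0 0.0045 0" --pt "-0.0005 0 0.0045 0" --pt "-0.0005 0 0.0045 0"

```text
time: 12.95
tool_pos: [0.4941, -0.1359, 0.0452]
tool_rot: [0.456, 0.541, 0.457, -0.539]
contact_force: [1.9, 9.9, 7.5]
gripper_width: 0.334
```

```bash
python3 -c "
from h import *
go([*sock(0,-.06+.1746),.044],YS); print(status.state()['ft_torque'])"
```

```text
pos [ 0.4941 -0.1359  0.0452] tilt [ 0.001  0.004 -1.   ] F [1.9 9.9 7.5] w 0.334 t 12.95
jaw yaw -0.1674 shift [ 0.0012 -0.0004 -0.0017] turn units -0.003
[ 1.35941722 -0.33805617  0.12168606]
```

>>> drive_tool --pt "-0.0005 0 0.0015 0" --pt "-0.0005 0 0.003 0" --pt "-0.0005 0 0.004 0" --pt "-0.0005 0 0.004 0" --pt "-0.0005 0 0.004 0"

```text
time: 13.45
tool_pos: [0.4939, -0.1361, 0.0451]
tool_rot: [0.454, 0.544, 0.459, -0.537]
contact_force: [7.7, 24.1, 7.1]
gripper_width: 0.338
```

```bash
python3 - <<'E'
from h import *
go([*sock(0,-.06+.1746),.044],YS); print(status.state()['ft_torque'])
out=[]
for n,(x0,y0,w,h) in(('top',(320,165,100,100)),('scene',(130,120,100,100))):
    im=viewer.grab_frame(n); cv2.imwrite(f'pics/{n}7.png',im); out.append(cv2.resize(im[y0:y0+h,x0:x0+w],(400,400),interpolation=cv2.INTER_CUBIC))
    if n=='top' or 1:
        for ys in (0,): print(n,'groove edges at home',proj(n,[[*sock(x,y),.05] for y in(.03,.06) for x in(-.015,.015)]).round(1).tolist())
cv2.imwrite('pics/o7.png',np.hstack(out))
E
```

```text
pos [ 0.4939 -0.1361  0.0451] tilt [ 0.003  0.012 -1.   ] F [ 7.7 24.1  7.1] w 0.338 t 13.45
jaw yaw -0.1678 shift [ 0.0012 -0.0003 -0.0018] turn units -0.006
[ 3.32245658 -1.08218904  0.17781037]
top groove edges at home [[369.7, 218.9], [371.5, 208.2], [358.9, 216.4], [360.9, 205.7]]
scene groove edges at home [[170.0, 158.6], [164.1, 165.0], [177.9, 162.1], [172.0, 168.7]]
```

View pics/o7.png

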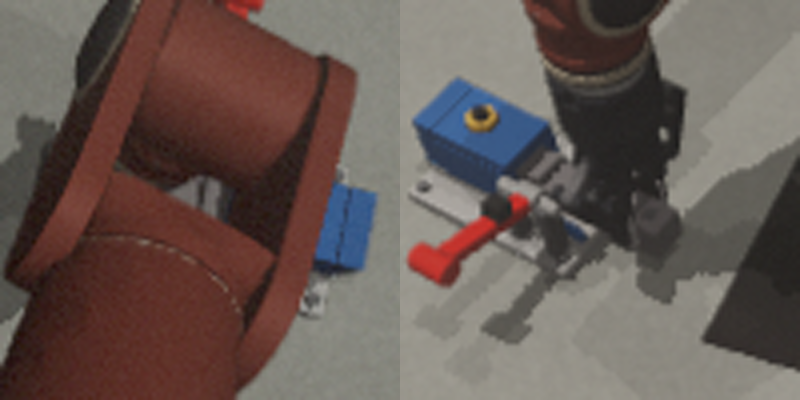

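It hit a hard stop: TCP moved 0.2 mm while the force rose to 24 N, and the nose estimate matches the stop. Relax the push, release and lift.

>>> drive_tool --pt "0 0 -0.0015 0" --pt "0 0 -0.003 0" --pt "0 0 -0.003 0"

```text
time: 13.85
tool_pos: [0.494, -0.1359, 0.0452]
tool_rot: [0.455, 0.542, 0.458, -0.538]
contact_force: [4.9, 13.4, 4.6]
gripper_width: 0.336
```

>>> drive_tool --pt "0 0 0 0" --pt "0 0 0 0" --pt "0 0 0 0" --pt "0 0 0 0" --pt "0 0 0 0" --pt "-0.03 0 0 0" --pt "-0.07 0 0 0" --pt "-0.11 0 0 0" --pt "-0.15 0 0 0" --pt "-0.15 0 -0.04 0" --pt "-0.15 0 -0.08 0" --pt "-0.15 0 -0.08 0" --fingers 0.065

```text
time: 15.05
tool_pos: [0.5069, -0.057, 0.1958]
tool_rot: [0.458, 0.54, 0.458, -0.539]
contact_force: [-0.1, -0.6, 0.2]
gripper_width: 0.761
```

```bash
python3 - <<'E'
from h import *
go([*sock(.135,.045),.17],YS+np.pi/2); s=status.state(); print(np.round(s['joint_pos'],3))
out=[]
for n,(x0,y0,w,h) in(('top',(320,150,100,100)),('scene',(130,120,100,100))):
    im=viewer.grab_frame(n); cv2.imwrite(f'pics/{n}8.png',im); out.append(cv2.resize(im[y0:y0+h,x0:x0+w],(400,400),interpolation=cv2.INTER_CUBIC))
    hsv=cv2.cvtColor(im,cv2.COLOR_BGR2HSV); r=cv2.inRange(hsv,(0,150,80),(8,255,255)); r[:,:130 if n=='scene' else 345]=0; r[:,(185 if n=='scene' else 400):]=0; r[:145]=0
    if n=='scene': r[195:]=0
    ct=max(cv2.findContours(r,0,2)[0],key=cv2.contourArea); print(n,'red',cv2.boundingRect(ct),'pred knob',proj(n,[[*sock(.135,y),.076] for y in(.029,.045,.061)]).round(1).tolist())
cv2.imwrite('pics/o8.png',np.hstack(out))
E
```

```text
pos [ 0.5069 -0.057   0.1958] tilt [ 0.001  0.001 -1.   ] F [-0.1 -0.6  0.2] w 0.761 t 15.05
jaw yaw -0.1631 shift [0.0257 0.1344 0.1485] turn units -11.222
[-2.590e-01 -1.890e-01  1.931e+00  1.000e-03  1.398e+00 -9.600e-02]
top red (345, 245, 3, 5) pred knob [[382.2, 164.4], [376.5, 163.1], [370.8, 161.7]]
scene red (132, 174, 22, 17) pred knob [[135.8, 187.1], [140.2, 189.3], [144.7, 191.5]]
```

View pics/o8.png

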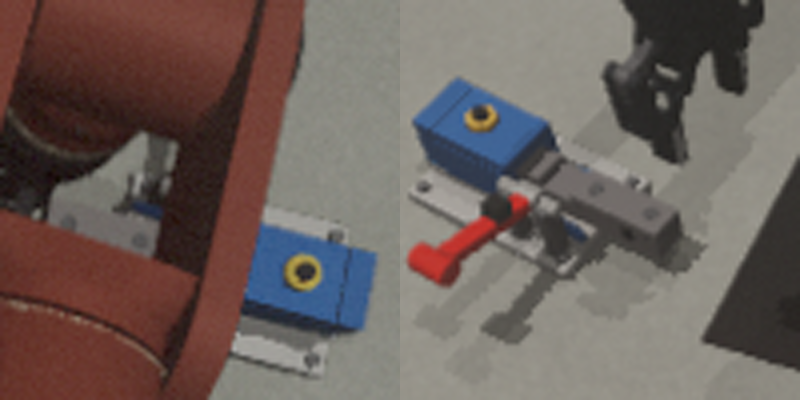

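The bar is home in the channel: the scene crop shows its groove at the hinge and about 60 mm of overhang. The knob at (434,265) differs from prediction, so I triangulate it.

```bash
python3 - <<'E'
from h import *
d={}
for n,f,(x0,y0,x1,y1) in(('top','top5',(365,150,400,172)),('scene','scene8',(130,176,145,195))):
    im=cv2.imread(f'pics/{f}.png'); r=cv2.inRange(cv2.cvtColor(im,cv2.COLOR_BGR2HSV),(0,140,60),(10,255,255)); k=np.zeros_like(r);k[y0:y1,x0:x1]=r[y0:y1,x0:x1]
    print(n); print('\n'.join(''.join('#' if v else '.' for v in row) for row in r[y0:y1,x0:x1+10]))
for a in(2.4,2.6,2.7,2.8,2.9,3.0):
    P=[[*sock(.036-.1*np.cos(a),.045),.062+.1*np.sin(a)]]; print(a,proj('top',P).round(1),proj('scene',P).round(1))
E
```

```text
top
.............................................
.............................................
.............................................
.............................................
.............................................
.............................................
.............................................
.............................................
..........###................................
..........#######............................
..........##########.........................
..........###########........................
.........############........................
.........############........................
..........###########........................
...........##########........................
...........#########.........................
...........######............................
...........######............................
..........######.............................
..........######.............................
..........######.............................
scene
.................#######.
................#########
..............##########.
.............##########..
............#########....
....###...#########......
...##############.#......
..##############.........
..#############..........
..#############..........
...############..........
....#########............
......######.............
.......#####.............
.........##..............
.........................
.........................
.........................
.........................
2.4 [[381.7 166.6]] [[141.1 171.2]]
2.6 [[380.3 163.9]] [[139.8 177.8]]
2.7 [[379.5 163.1]] [[139.6 180.9]]
2.8 [[378.6 162.8]] [[139.5 183.9]]
2.9 [[377.6 162.7]] [[139.7 186.7]]
3.0 [[376.5 163.1]] [[140.2 189.3]]
```

```bash
python3 -c "
from h import *
go([*sock(.06,.043),.19],YS+np.pi/2)"
```

```text
pos [ 0.5065 -0.0596  0.1951] tilt [-0.    -0.001 -1.   ] F [-1.4  0.3  0. ] w 0.76 t 15.15
jaw yaw -0.1655 shift [0.0052 0.0598 0.1473] turn units -11.24
```

>>> drive_tool --pt "0 0.006 0.015 1.03" --pt "0 0.012 0.03 2.06" --pt "0 0.018 0.044 3.09" --pt "0 0.024 0.059 4.12" --pt "0 0.03 0.074 5.15" --pt "0 0.036 0.088 6.18" --pt "0 0.042 0.103 7.21" --pt "0 0.048 0.118 8.24" --pt "0 0.054 0.133 9.27" --pt "0 0.06 0.147 10.3" --pt "0 0.06 0.147 11.26" --pt "0 0.06 0.147 11.26"

```text
time: 16.35
tool_pos: [0.5406, -0.2166, 0.1947]
tool_rot: [0.06, -0.704, 0.06, 0.705]
contact_force: [-0.0, -0.1, 0.4]
gripper_width: 0.76
```

>>> drive_tool --pt "0 0 0 0" --pt "0 0 0 0" --pt "0 0 0 0"

```text
time: 16.65
tool_pos: [0.5412, -0.2149, 0.1953]
tool_rot: [0.059, -0.705, 0.059, 0.705]
contact_force: [0.1, -0.4, -0.9]
gripper_width: 0.763
```

```bash
python3 - <<'E'
from h import *
go([*sock(.06,.043),.19],YS+np.pi/2)
C=cam('wrist'); im=viewer.grab_frame('wrist'); cv2.imwrite('pics/w9.png',im)
r=cv2.inRange(cv2.cvtColor(im,cv2.COLOR_BGR2HSV),(0,140,60),(10,255,255))
n,l,s,c=cv2.connectedComponentsWithStats(r); print(s[1:][s[1:,4]>150],c[1:][s[1:,4]>150].round(1))
for a in(2.7,2.8,2.9,3.0):
    P=[[*sock(.036-.1*np.cos(a),y),.062+.1*np.sin(a)] for y in(.029,.045,.061)]; print(a,proj('wrist',P,C).round(1).tolist())
E
```

```text
pos [ 0.5412 -0.2149  0.1953] tilt [-0. -0. -1.] F [ 0.1 -0.4 -0.9] w 0.763 t 16.65
jaw yaw -1.7382 shift [ 0.0053 -0.0001 -0.    ] turn units -0.003
[[   0    0   88  115 5998]
 [ 237   84   42   83 2079]
 [ 247  189   16   11  163]] [[ 37.8  57.3]
 [256.9 116.5]
 [254.6 193.6]]
2.7 [[272.9, 109.6], [250.8, 109.5], [228.6, 109.5]]
2.8 [[272.3, 103.6], [250.9, 103.6], [229.5, 103.6]]
2.9 [[271.7, 99.4], [251.1, 99.4], [230.5, 99.4]]
3.0 [[271.0, 96.7], [251.2, 96.7], [231.4, 96.7]]
```

View pics/w9.png

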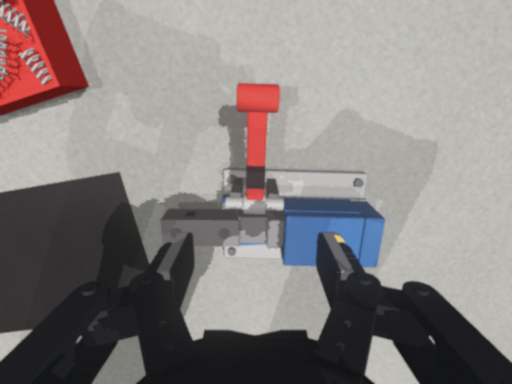

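The knob is at (258,98), so y_s is about 40 mm and the lever angle about 2.9. The bar is seated. I reach for the knob.

>>> drive_tool --pt "0 0.003 -0.03 -0.18" --pt "0 0.003 -0.06 -0.18" --pt "0 0.003 -0.073 -0.18" --pt "0.03 0.003 -0.073 -0.18" --pt "0.06 0.003 -0.073 -0.18" --pt "0.09 0.003 -0.073 -0.18" --pt "0.105 0.003 -0.073 -0.18" --pt "0.112 0.003 -0.073 -0.18" --pt "0.112 0.003 -0.073 -0.18" --pt "0.112 0.003 -0.073 -0.18"

```text
time: 17.7
tool_pos: [0.6138, -0.2306, 0.0851]
tool_rot: [-0.05, 0.706, -0.051, -0.704]
contact_force: [0.0, 0.1, -0.5]
gripper_width: 0.764
```

>>> drive_tool --pt "0 0 0 0" --pt "0 0 0 0" --pt "0 0 0 0" --pt "0 0 0 0" --pt "0 0 0 0" --pt "0 0 0 0" --pt "0 0 0 0" --pt "0 0 0 0" --fingers 0.02

```text
time: 18.5
tool_pos: [0.614, -0.2293, 0.0846]
tool_rot: [-0.052, 0.706, -0.051, -0.704]
contact_force: [1.9, 3.5, 2.9]
gripper_width: 0.365
```

```bash
python3 - <<'E'
from h import *
go([*sock(.133,.04),.082]); s=status.state(); print(s['gripper_width']*.0854, s['ft_torque'])
d=np.array(s['tool_pos'][:2])-SO; c,sn=np.cos(YS),np.sin(YS); print('in socket frame',c*d[0]+sn*d[1],-sn*d[0]+c*d[1])
a0=2.93
for a in np.arange(2.93,-.01,-.1465): print(round(a,3),'x',round(-(.1*(np.sin(a)-np.sin(a0))),4),'z',round(-.1*(np.cos(a0)-np.cos(a))*1,4))
E
```

```text
pos [ 0.614  -0.2293  0.0846] tilt [ 0.003  0.001 -1.   ] F [1.9 3.5 2.9] w 0.365 t 18.5
jaw yaw -1.7155 shift [0.0026 0.0007 0.0012] 
0.031170824033380902 [ 0.69012517 -0.21623944 -0.53169463]
in socket frame 0.13415139130871437 0.04077029250496581
2.93 x -0.0 z -0.0
2.784 x -0.014 z 0.0041
2.637 x -0.0273 z 0.0102
2.49 x -0.0396 z 0.0182
2.344 x -0.0506 z 0.0279
2.198 x -0.06 z 0.0391
2.051 x -0.0677 z 0.0516
1.904 x -0.0735 z 0.065
1.758 x -0.0773 z 0.0792
1.611 x -0.0789 z 0.0937
1.465 x -0.0784 z 0.1083
1.318 x -0.0758 z 0.1227
1.172 x -0.0712 z 0.1366
1.025 x -0.0645 z 0.1496
0.879 x -0.056 z 0.1616
0.732 x -0.0459 z 0.1721
0.586 x -0.0343 z 0.1811
0.439 x -0.0215 z 0.1883
0.293 x -0.0079 z 0.1935
0.146 x 0.0064 z 0.1967
-0.0 x 0.021 z 0.1978
```

Knob pinched (31 mm opening). Swing the first half of the arc.

>>> drive_tool --pt "0 0 0 0.25" --pt "-0.014 0 0.004 0.25" --pt "-0.027 0 0.01 0.25" --pt "-0.04 -0.001 0.018 0.25" --pt "-0.051 -0.001 0.028 0.25" --pt "-0.06 -0.0015 0.039 0.25" --pt "-0.068 -0.002 0.052 0.25" --pt "-0.0735 -0.0025 0.065 0.25" --pt "-0.0735 -0.0025 0.065 0.25"

```text
time: 19.4
tool_pos: [0.547, -0.2161, 0.1546]
tool_rot: [0.064, -0.703, 0.061, 0.705]
contact_force: [2.0, 5.4, -7.3]
gripper_width: 0.367
```

```bash
cat > k.py <<'E'
from h import *
s=status.state(); d=np.array(s['tool_pos'][:2])-SO; c,sn=np.cos(YS),np.sin(YS); x=c*d[0]+sn*d[1]; z=s['tool_pos'][2]+.002
go(s['tool_pos']); print('sock x,y',x,-sn*d[0]+c*d[1],'angle',np.arctan2(z-.062,-(x-.036)),'radius',np.hypot(z-.062,x-.036),'T',np.round(s['ft_torque'],2))
E
python3 k.py
```

```text
pos [ 0.547  -0.2161  0.1546] tilt [-0.002  0.004 -1.   ] F [ 2.   5.4 -7.3] w 0.367 t 19.4
jaw yaw -1.7489 shift [0. 0. 0.] 
sock x,y 0.06595641663217892 0.0426215421092719 angle 1.8776208639071348 radius 0.09918259354812274 T [ 0.7  -0.47  0.05]
```

>>> drive_tool --pt "-0.004 -0.001 0.014 0" --pt "-0.0055 -0.001 0.0285 0" --pt "-0.005 -0.001 0.043 0" --pt "-0.002 -0.001 0.058 0" --pt "0.0025 -0.0015 0.0715 0" --pt "0.009 -0.0015 0.0845 0" --pt "0.0175 -0.0015 0.0965 0" --pt "0.0275 -0.0015 0.107 0" --pt "0.0275 -0.0015 0.107 0"

```text
time: 20.3
tool_pos: [0.4435, -0.1958, 0.1301]
tool_rot: [-0.064, 0.705, -0.061, -0.704]
contact_force: [-2.3, 10.2, 6.6]
gripper_width: 0.357
```

```bash
python3 k.py
```

```text
pos [ 0.4435 -0.1958  0.1301] tilt [ 0.001  0.004 -1.   ] F [-2.3 10.2  6.6] w 0.357 t 20.3
jaw yaw -1.7488 shift [0. 0. 0.] 
sock x,y -0.039501870636359 0.04543034897579574 angle 0.7481253337376236 radius 0.10300877475730377 T [ 1.35 -0.13 -0.  ]
```

>>> drive_tool --pt "0.0115 -0.002 0.008 0" --pt "0.0245 -0.003 0.015 0" --pt "0.038 -0.003 0.02 0" --pt "0.052 -0.003 0.023 0" --pt "0.062 -0.003 0.024 0" --pt "0.068 -0.003 0.024 0" --pt "0.07 -0.003 0.024 0" --pt "0.07 -0.003 0.024 0"

```text
time: 21.1
tool_pos: [0.4251, -0.1918, 0.0625]
tool_rot: [-0.061, 0.708, -0.063, -0.7]
contact_force: [8.3, 4.0, 4.0]
gripper_width: 0.352
```

```bash
python3 k.py
```

```text
pos [ 0.4251 -0.1918  0.0625] tilt [ 0.011 -0.003 -1.   ] F [8.3 4.  4. ] w 0.352 t 21.1
jaw yaw -1.7468 shift [0. 0. 0.] 
sock x,y -0.05835879765033444 0.04635957426427466 angle 0.026498679277118655 radius 0.09439193577608251 T [ 0.39 -1.95  0.83]
```

>>> drive_tool --pt "0.002 0 -0.001 0" --pt "0.004 0 -0.002 0" --pt "0.006 0 -0.002 0" --pt "0.008 0 -0.002 0" --pt "0.008 0 -0.002 0"

```text
time: 21.6
tool_pos: [0.4268, -0.1923, 0.0545]
tool_rot: [-0.064, 0.708, -0.065, -0.7]
contact_force: [6.6, 1.8, 4.8]
gripper_width: 0.354
```

```bash
python3 k.py
```

```text
pos [ 0.4268 -0.1923  0.0545] tilt [ 0.011 -0.003 -1.   ] F [6.6 1.8 4.8] w 0.354 t 21.6
jaw yaw -1.7544 shift [0. 0. 0.] 
sock x,y -0.05658316341266701 0.04616850857413152 angle -0.05906214924616238 radius 0.09274487911320145 T [ 0.31 -1.5  -1.55]
```

>>> drive_tool --pt "0.002 0 0 0" --pt "0.004 0 -0.001 0" --pt "0.006 0 -0.001 0" --pt "0.006 0 -0.001 0"

```text
time: 22.0
tool_pos: [0.4274, -0.1922, 0.0484]
tool_rot: [-0.061, 0.708, -0.063, -0.701]
contact_force: [5.2, 5.7, 5.4]
gripper_width: 0.354
```

```bash
python3 k.py; python3 - <<'E'
from h import *
for n,(x0,y0,x1,y1) in(('scene',(140,120,185,185)),):
    im=viewer.grab_frame(n); cv2.imwrite('pics/scene10.png',im); r=cv2.inRange(cv2.cvtColor(im,cv2.COLOR_BGR2HSV),(0,140,60),(10,255,255))
    print('\n'.join(''.join('#' if v else '.' for v in row) for row in r[130:180,140:190]))
    for a in(0,.1,.2): print(a,[proj(n,[[*sock(.036-q*np.cos(a),.043),.062+q*np.sin(a)]]).round(1).tolist() for q in (.02,.05,.1)])
E
```

```text
pos [ 0.4274 -0.1922  0.0484] tilt [ 0.009 -0.003 -1.   ] F [5.2 5.7 5.4] w 0.354 t 22.0
jaw yaw -1.7463 shift [0. 0. 0.] 
sock x,y -0.05601613657916973 0.046326395755478506 angle -0.12489290215604557 radius 0.09273847527081609 T [ 0.52 -1.47  0.9 ]
..................................................
..................................................
..................................................
..................................................
..................................................
..................................................
..................................................
..................................................
..................................................
..................................................
..................................................
..................................................
..................................................
......................................#...........
......................................#...........
.....................................##...........
..................................
[... 1174 characters left out ...]
...............
..................................................
..................................................
..................................................
..................................................
..................................................
..................................................
..................................................
..................................................
..................................................
..................................................
0 [[[166.5, 164.2]], [[172.5, 157.7]], [[182.1, 147.3]]]
0.1 [[[166.3, 163.8]], [[172.1, 156.7]], [[181.5, 145.2]]]
0.2 [[[166.1, 163.5]], [[171.7, 155.8]], [[180.7, 143.3]]]
```

>>> drive_tool --pt "0 0 0 0" --pt "0 0 0 0" --pt "0 0 0 0" --pt "0 0 0 0" --pt "-0.02 0 0 0" --pt "-0.05 0 0 0" --pt "-0.09 0 0 0" --pt "-0.12 0 0 0" --pt "-0.12 0 0 0" --pt "-0.12 0 0 0" --fingers 0.06

```text
time: 23.05
tool_pos: [0.4237, -0.1914, 0.1657]
tool_rot: [-0.063, 0.705, -0.063, -0.704]
contact_force: [-0.4, -0.3, -0.9]
gripper_width: 0.703
```

```bash
python3 k.py; python3 - <<'E'
from h import *
for n,(x0,y0,x1,y1) in(('scene',(155,135,192,175)),('wrist',(0,0,512,384))):
    C=cam(n); im=viewer.grab_frame(n); cv2.imwrite(f'pics/{n}11.png',im); r=cv2.inRange(cv2.cvtColor(im,cv2.COLOR_BGR2HSV),(0,140,60),(10,255,255))
    if n=='scene': print('\n'.join(''.join('#' if v else '.' for v in row) for row in r[y0:y1,x0:x1]))
    else:
        q,l,s,c=cv2.connectedComponentsWithStats(r); print(s[1:][s[1:,4]>100])
    for a in(0,.1,.2,.3): print(n,a,[proj(n,[[*sock(.036-q*np.cos(a)-w*np.sin(a),.043+y),.062+q*np.sin(a)-w*np.cos(a)]],C).round(1).tolist()[0] for q,w,y in ((.05,0,0),(.1,0,-.016),(.1,0,.016),(.111,0,0))])
E
```

```text
pos [ 0.4237 -0.1914  0.1657] tilt [ 0.001 -0.001 -1.   ] F [-0.4 -0.3 -0.9] w 0.703 t 23.05
jaw yaw -1.7494 shift [0. 0. 0.] 
sock x,y -0.05977296252332202 0.046507014912881846 angle 0.834418455312008 radius 0.14260233279395054 T [ 0.02 -0.06 -0.  ]
.....................................
.....................................
.....................................
.....................................
.....................................
.....................................
.....................................
.....................................
.......................####..........
.......................#######.......
......................##########.....
......................##########.....
......................###########....
.......................##########....
......................#########.#....
.....................##########......
....................#######..........
...................#######...........
..................#######............
.................########............
................########.............
...............########..............
.............
[... 595 characters left out ...]
.....................................
.....................................
scene 0 [[172.5, 157.7], [178.0, 145.5], [186.3, 149.1], [184.2, 145.0]]
scene 0.1 [[172.1, 156.7], [177.3, 143.4], [185.7, 147.0], [183.5, 142.7]]
scene 0.2 [[171.7, 155.8], [176.5, 141.4], [184.9, 145.1], [182.6, 140.6]]
scene 0.3 [[171.1, 155.0], [175.4, 139.7], [183.9, 143.4], [181.5, 138.7]]
[[ 236   76   39  132 3028]]
wrist 0 [[258.1, 134.8], [277.7, 194.9], [239.3, 195.3], [258.6, 207.4]]
wrist 0.1 [[258.1, 135.3], [278.7, 198.5], [238.6, 198.9], [258.8, 211.9]]
wrist 0.2 [[258.2, 135.3], [279.7, 201.2], [237.9, 201.6], [258.9, 215.5]]
wrist 0.3 [[258.2, 134.5], [280.8, 202.8], [237.0, 203.2], [259.1, 218.0]]
```

Both cameras put the lever near 0.0–0.03 rad. I press down on the knob with shut fingers to confirm it is fully shut.

>>> drive_tool --pt "0 0.002 0.003 0" --pt "0 0.002 0.003 0" --pt "0 0.002 0.003 0" --pt "0 0.002 0.003 0" --pt "0 0.002 0.003 0" --pt "0.03 0.002 0.003 0" --pt "0.055 0.002 0.003 0" --pt "0.065 0.002 0.003 0" --pt "0.07 0.002 0.003 0" --pt "0.073 0.002 0.003 0" --pt "0.073 0.002 0.003 0" --fingers 0.0

```text
time: 24.25
tool_pos: [0.4209, -0.193, 0.0931]
tool_rot: [-0.063, 0.705, -0.063, -0.704]
contact_force: [0.6, -0.3, 0.5]
gripper_width: 0.003
```

>>> drive_tool --pt "0.0015 0 0 0" --pt "0.003 0 0 0" --pt "0.004 0 0 0" --pt "0.004 0 0 0"

```text
time: 24.65
tool_pos: [0.421, -0.1932, 0.0898]
tool_rot: [-0.063, 0.705, -0.063, -0.704]
contact_force: [-1.1, 1.3, 6.8]
gripper_width: 0.003
```

>>> drive_tool --pt "0.0015 0 0 0" --pt "0.003 0 0 0" --pt "0.004 0 0 0" --pt "0.004 0 0 0"

```text
time: 25.05
tool_pos: [0.4212, -0.1933, 0.0891]
tool_rot: [0.063, -0.704, 0.063, 0.705]
contact_force: [-11.9, 6.3, 27.5]
gripper_width: 0.002
```

>>> drive_tool --pt "-0.004 0 0 0" --pt "-0.02 0 0 0" --pt "-0.06 0 0 0" --pt "-0.1 0 0 0" --pt "-0.11 0 0.04 0" --pt "-0.11 0 0.08 0" --pt "-0.11 0 0.08 0" --pt "-0.11 0 0.08 0"

```text
time: 25.85
tool_pos: [0.3414, -0.1785, 0.1945]
tool_rot: [-0.063, 0.705, -0.064, -0.704]
contact_force: [0.6, 0.4, -0.1]
gripper_width: 0.002
```

```bash
python3 - <<'E'
from h import *
go([.5,0,.2])
for n in('scene','wrist'):
    C=cam(n); im=viewer.grab_frame(n); cv2.imwrite(f'pics/{n}12.png',im); r=cv2.inRange(cv2.cvtColor(im,cv2.COLOR_BGR2HSV),(0,140,60),(10,255,255))
    q,l,s,c=cv2.connectedComponentsWithStats(r); print(n,s[1:][s[1:,4]>80])
    for a in(0,.1): print(a,[proj(n,[[*sock(.036-q*np.cos(a),.043+y),.062+q*np.sin(a)]],C).round(1).tolist()[0] for q,y in ((.1,-.016),(.1,.016),(.111,0))])
    print('bar end top corners, home:',[proj(n,[[*sock(x,y),.05]],C).round(1).tolist()[0] for x in(-.015,.015) for y in(.14,.138)])
    g=cv2.cvtColor(im,cv2.COLOR_BGR2GRAY)
    ys=np.arange(.1,.16,.003); P=proj(n,[[*sock(0,y),.05] for y in ys],C).astype('float32'); print(list(zip((ys*1000).round().astype(int).tolist(),cv2.remap(g,P[:,:1],P[:,1:],1)[:,0].tolist())))
E
```

```text
pos [ 0.3414 -0.1785  0.1945] tilt [ 0.002 -0.001 -1.   ] F [ 0.6  0.4 -0.1] w 0.002 t 25.85
jaw yaw -1.7501 shift [-0.0054 -0.2039 -0.1243] 
scene [[ 154    0   40   26  414]
 [ 323    0   46   48 1116]
 [ 259   17   24   20  121]
 [ 283   26   30   20  306]
 [ 295   38   48   42  904]
 [ 254   82   13   23   94]
 [ 261  100   35   12  112]
 [   0  121   73  109 3109]
 [ 163  144   25   23  183]
 [ 177  223   52   49 1451]]
0 [[178.0, 145.5], [186.3, 149.1], [184.2, 145.0]]
0.1 [[177.3, 143.4], [185.7, 147.0], [183.5, 142.7]]
bar end top corners, home: [[199.3, 171.9], [198.7, 171.6], [193.6, 178.7], [193.0, 178.4]]
[(100, 121), (103, 122), (106, 122), (109, 122), (112, 121), (115, 118), (118, 108), (121, 99), (124, 96), (127, 101), (130, 112), (133, 119), (136, 115), (139, 92), (142, 64), (145, 57), (148, 56), (151, 72), (154, 100), (157, 127)]
wrist [[ 234    0   38  103 2419]]
0 [[274.6, 92.1], [236.9, 92.5], [255.9, 105.7]]
0.1 [[275.4, 91.4], [236.1, 91.9], [255.9, 105.6]]
bar end top corners, home: [[140.4, 33.6], [142.7, 33.6], [136.1, -6.5], [138.5, -6.5]]
[(100, 165), (103, 164), (106, 164), (109, 164), (112, 164), (115, 164), (118, 149), (121, 127), (124, 130), (127, 131), (130, 141), (133, 162), (136, 163), (139, 165), (142, 174), (145, 169), (148, 169), (151, 172), (154, 170), (157, 173)]
```

```bash
python3 -c "
from h import *
print(manip.job_done())"
```

```text
the job is handed in; nothing more can be done
None
```

The bar is in the socket and the clamp lever is shut over it. I handed the job in at about 26 s of the 72 s limit; no verdict was reported.

**Bar:** I drew it out of the chute by the yellow nose, set it down on the mat and retook it by the grey end. I then slid it into the socket with the lever still open. It hit a hard stop, with 24 N of force for 0.2 mm of movement. After the lever was shut, the scene camera put the grey end 139–140 mm from the socket's origin, against 140 mm expected when home. My socket frame has an uncertainty of 2–3 mm.

**Clamp lever:** I pinched the T-grip and swung it over. Late in the swing the pads seem to have slipped down the grip, so the lever angle worked out from the arm's position was wrong (-0.12 rad). After releasing, I pressed the grip down with shut fingers. It met a hard stop at 27 N, at the height expected for a shut lever. The wrist and scene cameras then agreed on about 0 rad.

**Other checks:**
- The open lever was at about 2.9 rad, and the grip was 4–5 mm along the hinge axis from my first socket estimate.
- The arm ended clear of everything.
- I did not measure the bin, jar and screwdriver again at the end, but I saw no contact with them.

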